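# Sort the bedside cart top

### The arm

A 6-joint arm with a two-finger parallel gripper is mounted at the origin on the work surface. World frame = base frame: x ahead of the robot, y to its left, z up, the work surface at z = 0. Lengths are in m, angles in degrees, forces in N, time in s.
With the tool pointing down it reaches from about 0.35 to 0.875 m from the base axis. Payload 4.2 kg.
Tool frame: the origin (TCP) lies midway between the tips of the shut fingers; the grasp point (between the pads) lies 19 mm behind it; z points along the fingers, y is the direction in which the jaws open and shut (so a half turn about z gives the same grasp; the last joint's range is limited). The gripper opens to 87 mm and grips with 3 to 60 N. Pads are 19 mm wide; open, the fingers measure 117 mm over their backs; the gripper's body (75 mm by 190 mm) begins 51 mm behind the grasp point.
Start: joints at [88.098, 22.042, 0.453, 0, -68.411, -14.817], TCP at [0.18, 0.599, 0.223] pointing down, gripper open.
Joint ranges: [-179.83, 179.83], [-69.29, 118.12], [-61.27, 80.66], [-181.25, 117.63], [-171.15, -9.14], [-177.46, 177.46]. Speed limits (degrees/s): [159.86, 159.86, 180, 180, 180, 180].

### API

Orientations are given as a 3x3 rotation matrix whose columns are the frame's x, y, z axes.
In Python, from station import r gives the robot as it stands.
- The arm moves only by the tool carry_out, never from a script. Its argument "steps" is a list of rows, each a list of 2 entries, a list of its own where there are three numbers: the shift along the tool's x, y, z in cm, then the turn about the tool's z in degrees. In form: [[[x, y, z], twist], ...]. A call has 1 to 20 rows; each row is the pose to reach, as a shift and turn from the pose measured when the call began, along the tool's axes at that moment; what a row does not reach only later rows make up. A row lasts 1/10 s, in which the tool goes at most 50 mm and 8.59 degrees, less where a joint would pass 70% of its speed; a pose out of reach is approached as far as the arm can. A call with a gripper value outside its range is refused whole. "gripper" is the gripper's target within -1 to 1 (fully open at 1, half-way at 0, shut at -1), set as the call begins (left out, the last holds). The fingers move at their own pace and stop on an object; the grip force is fixed at half the most. Time passes only in rows, so rows that repeat a pose let the fingers close. It gives the time, the measured TCP pose, the force and the opening at its end, in the units of the state.
- r.sense(): the state, without advancing time (a new reading comes with each control period).
- r.capture(name): name is "scene" or "side" or "wrist"; returns the picture (480x640x3 uint8, red, green, blue); there is no depth.
- r.calibration(name): a dict with "camera_matrix" (3x3 intrinsics, pixels), "world_from_camera" (4x4, takes a point from camera to world coordinates). Camera axes: x right, y up, looking along -z (the intrinsics and any distortion apply to the point x, -y, -z); pixel columns grow to the right and rows downward; lengths in m; the calibration is good to about 2 mm. The wrist camera is an equidistant fisheye: a pixel r from the principal point sees the ray r / f radians off the axis. A picture is of the moment at which its call begins: read the wrist's pose just before it. calibration takes no time and is no camera call; for the wrist camera it gives the pose at the moment of the call.
- r.finish_job(): hands the job in, once; it reports no verdict.
Trained networks look in the newest picture that a camera, given by its name, has taken for a name from the list of things; names that differ only in an ending like _2 or _b are one class to them, and where a whole thing is asked for, a point or a joint stands for the part that bears it (a point fixed in the world has none). Each returns a list of dicts, best first, with "confidence" (0 to 1); they miss things now and then, are a little off and sometimes report something else, mostly with a low value. They report only what shows in the picture. A call takes as long as a camera call.
- r.cut_out(camera, target): "pixels" (480x640 bool, what is visible of it).
- r.place_of(camera, target): "centre" ([x, y, z] in m, in world coordinates, good to about 4 mm: a listed point, or the origin of a listed thing).
The state is a dict: "time_s": time; "joints": joint angles; "joint_velocities": joint speeds; "effort": joint torques, N m; "tcp_pos": TCP position; "ee_rot": TCP orientation; "wrist_force": force on the tool from outside, world axes, zero at the start; "moment": the same for the moment, N m; "gripper_width": opening from 0.0 (shut) to 1.0 (fully open).
Only numpy, scipy, OpenCV 4.12 (cv2) and the standard library are available. Lean on these libraries where they do the work, as an engineer would, in place of code of your own. Each camera call takes 0.05 s, during which the arm holds its last target. There are 200 camera calls.

### The job

Tidy the bedside cart: stand both eyedrop bottles upright in the steel kidney dish, stand the blue-capped pill jar upright in the blue-lined bay and the yellow-capped one upright in the yellow-lined bay of the wooden tray, and lay the red timer knob flat, right side up, in the round white dish. Leave the glass tumbler and the grey glasses case where they are, and let go of everything at the end.

Things in the scene. Friction and masses are not known exactly. Their poses are not given: they have to be found in the camera images.
- drops_green: Squat white eyedrop bottle with a green cap: round body 34 mm across, straight up to 34 mm, cap 22 mm across, 53 mm tall in all, about 30 g, standing loose on the table. Origin at the centre of its underside, z up along the bottle. Grip it by the body; the shoulder below the cap is wider than the cap.
- drops_white: The same squat white eyedrop bottle with a white cap: body 34 mm across, straight up to 34 mm, 53 mm tall. Origin at the centre of its underside, z up.
- jar_blue: Round amber pill jar with a paper band and a blue cap, 40 mm across over its whole height, 60 mm tall, about 60 g, standing loose. Origin at the centre of its underside, z up.
- jar_yellow: The same amber pill jar with a yellow cap, 40 mm across, 60 mm tall. Origin at the centre of its underside, z up.
- timer_knob: Round red plastic timer knob, 42 mm across, 28 mm tall, with a white pointer line on its top, about 35 g, lying flat and loose. Origin at the centre of its underside, z up.
- kidney_dish: Kidney-shaped stainless steel dish, fixed to the table, about 210 mm long (its y axis) and 90 mm wide, rim 30 mm above the table, walls 3 mm, flat inner floor 5 mm above the table. Origin at table height under the middle of its curved centre line; the inside is 84 mm wide along that line, whose ends bend towards +x: at y = +45 or -45 mm the line is at x = +10 mm, good places for one bottle each. The long axis gives open fingers the most room.
- jar_tray: Low pale wooden tray with two bays, fixed to the table, 78 mm (x) by 146 mm (y), walls 5 mm thick and 24 mm high, inner floor 5 mm above the table. Origin at table height under its middle, where a 5 mm divider as high as the walls runs along x. Each bay is 68 mm (x) by 65 mm (y); the blue-lined bay is centred at y = +35 mm, the yellow-lined one at y = -35 mm in the tray's frame.
- round_dish: Round white ceramic dish, fixed to the table, 100 mm across at the foot and 112 mm at the rim, 18 mm high, walls 4 mm, flat inner floor 5 mm above the table and about 92 mm across. Origin at table height under its centre.
- tumbler: Clear green glass tumbler, 68 mm across, 78 mm tall, standing loose among the things: a bystander to leave alone. Origin at the centre of its underside.
- glasses_case: Grey glasses case, 60 mm (x) by 150 mm (y) by 36 mm tall, lying loose: a bystander to leave alone. Origin at the centre of its underside.

How it is judged:
By the outcome, as a careful person would: the job done as asked, in the order asked, and still so for the second after the job is handed in, with the robot touching nothing.
It also fails if it takes over 115 s, if anything falls off the work surface, if the arm or the gripper's body presses on something with over 40 N, if the wrist force passes 120 N, or if a joint passes its speed limit or range.

## Working session

There is one attempt and no reset: what is moved stays moved. The work goes in short steps, Python scripts to look and compute and a tool call to move; the robot and the scene stay as the last step left them, time stands still between calls to the robot, and variables do not carry over. Pictures are saved under pics/ and viewed, about 12 in all and at most 16, crops included, and the job is handed in when it is done.

Besides the shell and the picture viewer there is one more tool, called after ">>>" by a JSON object that holds its "fn" and its "kwargs", one argument or row to a line. carry_out: Moves the arm, as the interface text tells. Its arguments: {"type":"object","properties":{"steps":{"type":"array","items":{"type":"array"}},"gripper":{"type":"number"}},"required":["steps"]}

```bash
ls; mkdir -p pics
cat > h.py <<'E'
from station import r
import numpy as np, cv2
T=["drops_green","drops_white","jar_blue","jar_yellow","timer_knob","kidney_dish","jar_tray","round_dish","tumbler","glasses_case"]
def save(cam,name):
    im=r.capture(cam); cv2.imwrite(f"pics/{name}.png",im[:,:,::-1]); return im
E
python3 - <<'E'
from h import *
s=r.sense(); print(s)
for c in ("scene","side"):
    save(c,c+"0")
    for t in T:
        print(c,t,[(np.round(d["centre"],3),round(d["confidence"],2)) for d in r.place_of(c,t)[:3]])
for c in ("scene","side","wrist"): print(r.calibration(c))
E
```

```text
pics
{'time_s': 0.0, 'joints': array([ 8.80959942e+01,  2.20906922e+01,  3.80744482e-01, -2.94331517e-02,
       -6.84099947e+01, -1.48166654e+01]), 'joint_velocities': array([-0.06407829,  0.02043208,  0.04251118,  0.09079781, -0.07155057,
       -0.01297913]), 'effort': array([ 1.36127313e-03, -3.90663528e+01,  1.87402600e+01,  4.21996862e+00,
        1.09625916e-02, -1.92436901e-04]), 'tcp_pos': array([0.17962186, 0.59801542, 0.22146576]), 'ee_rot': array([[ 9.57664234e-01, -2.87886984e-01, -5.46951919e-04],
       [-2.87887494e-01, -9.57661986e-01, -2.07631793e-03],
       [ 7.39498456e-05,  2.14587604e-03, -9.99997695e-01]]), 'wrist_force': array([ 0.17364146,  0.53162278, -0.65309947]), 'moment': array([ 0.08317856, -0.02931384, -0.0341368 ]), 'gripper_width': 0.997390500961707}
scene drops_green [(array([ 0.64 ,  0.239, -0.004]), 0.68)]
scene drops_white [(array([ 0.452, -0.137,  0.004]), 0.96)]
scene jar_blue [(array([0.471, 0.138, 0.002]), 0.66)]
scene jar_yellow [(array([ 0.57 ,  0.057, -0.001]), 0.72)]
scene timer_knob [(array([ 0.455,  0.012, -0.002]), 0.57)]
scene kidney
[... 1767 characters left out ...]
 -0.67549734,  0.5446101 ,  0.50751325],
       [-0.01238213,  0.63310905,  0.77396358,  0.76899892],
       [ 0.        ,  0.        ,  0.        ,  1.        ]])}
{'camera_matrix': array([[371.64829954,   0.        , 320.57854741],
       [  0.        , 371.64829954, 239.48174853],
       [  0.        ,   0.        ,   1.        ]]), 'world_from_camera': array([[-2.87220744e-01,  9.22398156e-01,  2.58236106e-01,
         2.51539181e-01],
       [-9.57864169e-01, -2.76780332e-01, -7.67390452e-02,
         5.77309017e-01],
       [ 6.90721382e-04, -2.69396159e-01,  9.63029196e-01,
         3.84383754e-01],
       [ 0.00000000e+00,  0.00000000e+00,  0.00000000e+00,
         1.00000000e+00]])}
```

View pics/scene0.png

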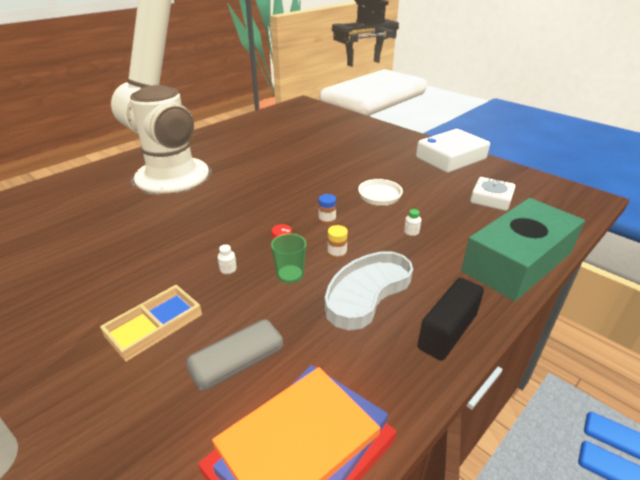

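View pics/side0.png

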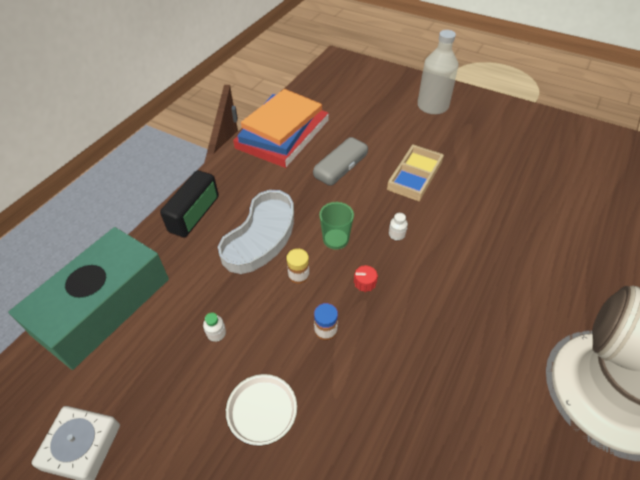

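```bash
cat > fit.py <<'E'
from h import *
from scipy.optimize import minimize
def circ(x,y,rad,z,n=24):
    a=np.linspace(0,2*np.pi,n,endpoint=False); return np.c_[x+rad*np.cos(a),y+rad*np.sin(a),0*a+z]
def cyl(*rz): return [np.vstack([circ(0,0,a,z) for a,z in rz])]
def box(x,y,z): return [np.array([[i*x/2,j*y/2,k*z] for i in(-1,1) for j in(-1,1) for k in(0,1)])]
R=.10625
kid=[np.vstack([circ(R-R*np.cos(t),R*np.sin(t),.045,z) for z in(0,.03)]) for t in np.radians(np.linspace(-34.4,34.4,13))]
M=dict(drops=cyl((.017,0),(.017,.034),(.011,.04),(.011,.053)),jar=cyl((.02,0),(.02,.06)),timer=cyl((.021,0),(.021,.028)),
 kidney=kid,round=cyl((.05,0),(.056,.018)),tumbler=cyl((.034,0),(.034,.078)),glasses=box(.06,.15,.036),jar_tray=box(.078,.146,.024))
def proj(P,cal):
    W=cal["world_from_camera"]; K=cal["camera_matrix"]
    q=(P-W[:3,3])@W[:3,:3]; q=q*[1,-1,-1]; q=q@K.T; return q[:,:2]/q[:,2:]
def sil(parts,p,cal,S=4):
    m=np.zeros((480*S,640*S),np.uint8); c,s=np.cos(p[2]),np.sin(p[2])
    for P in parts:
        X=np.c_[c*P[:,0]-s*P[:,1]+p[0],s*P[:,0]+c*P[:,1]+p[1],P[:,2]]
        cv2.fillConvexPoly(m,cv2.convexHull(np.round((proj(X,cal)+.5)*S-.5).astype(np.int32)),1)
    return cv2.resize(m.astype(np.float32),(640,480),interpolation=cv2.INTER_AREA)
def fit(name,masks,x0,yaws=(0,)):
    parts=M.get("jar_tray" if name=="jar_tray" else name.split("_")[0]); best=None
    f=lambda v:-sum(np.minimum(a:=sil(parts,(v[0]/100,v[1]/100,v[2]),cal),m).sum()/np.maximum(a,m).sum() for m,cal in masks)/len(masks)
    for y in yaws:
        if len(yaws)==1: g=lambda v:f([v[0],v[1],y]); v0=[x0[0]*100,x0[1]*100]; sim=[[.8,0],[0,.8]]
        else: g=f; v0=[x0[0]*100,x0[1]*100,y]; sim=[[.8,0,0],[0,.8,0],[0,0,.3]]
        o=minimize(g,v0,method="Nelder-Mead",options=dict(initial_simplex=np.array([v0]+[list(np.add(v0,d)) for d in sim]),maxfev=120,xatol=.01,fatol=1e-4))
        if best is None or o.fun<best.fun: best=o
    v=best.x; return np.round([v[0]*10,v[1]*10,np.degrees(v[2]) if len(v)>2 else 0],1),round(-best.fun,3)
E
cat > m.py <<'E'
from fit import *
x0=dict(zip(T,[(.64,.24),(.452,-.136),(.469,.137),(.573,.059),(.454,.011),(.682,.008),(.486,-.316),(.487,.316),(.552,-.061),(.654,-.264)]))
cals={c:r.calibration(c) for c in("scene","side")}
ims={c:r.capture(c) for c in cals}
for t in T:
    ms={}
    for c in cals:
        for d in r.cut_out(c,t):
            m=d["pixels"].astype(np.float32); v,u=np.nonzero(m); 
            p=proj(np.array([[*x0[t],.015]]),cals[c])[0]
            if np.hypot(u.mean()-p[0],v.mean()-p[1])<15: ms[c]=(m,cals[c]); break
    long=t in("kidney_dish","jar_tray","glasses_case")
    for k in [list(ms)]+([[c] for c in ms] if len(ms)>1 else []):
        print(t,k,*fit(t,[ms[c] for c in k],x0[t],[0,.8,1.57,2.36,3.14,-2.36,-1.57,-.8] if t=="kidney_dish" else [0,.8,-.8,1.57] if long else (0,)))
for c in cals:   # tray liners at z=5mm
    hsv=cv2.cvtColor(ims[c],cv2.COLOR_RGB2HSV); W=cals[c]["world_from_camera"];K=cals[c]["camera_matrix"]
    win=np.zeros((480,640),bool); p=proj(np.array([[.486,-.316,.01]]),cals[c])[0].astype(int); win[p[1]-40:p[1]+40,p[0]-50:p[0]+50]=1
    for n,(a,b) in dict(blue=(105,125),yellow=(24,35)).items():
        v,u=np.nonzero(win&(hsv[...,0]>=a)&(hsv[...,0]<=b)&(hsv[...,1]>150)&(hsv[...,2]>80))
        d=np.linalg.inv(K)@[u.mean(),v.mean(),1]; d=W[:3,:3]@(d*[1,-1,-1]); X=W[:3,3]+d*(.005-W[2,3])/d[2]; print(c,n,len(u),X.round(3))
E
python3 m.py
```

```text
drops_green ['scene', 'side'] [637.5 240.3   0. ] 0.87
drops_green ['scene'] [639.3 240.8   0. ] 0.86
drops_green ['side'] [636.7 239.9   0. ] 0.924
drops_white ['scene', 'side'] [ 449.2 -132.9    0. ] 0.889
drops_white ['scene'] [ 450.6 -133.3    0. ] 0.915
drops_white ['side'] [ 448.9 -133.9    0. ] 0.881
jar_blue ['side'] [468.1 139.2   0. ] 0.932
jar_yellow ['scene', 'side'] [573.5  59.1   0. ] 0.903
jar_yellow ['scene'] [574.6  60.2   0. ] 0.889
jar_yellow ['side'] [573.1  58.7   0. ] 0.95
timer_knob ['scene', 'side'] [452.2  10.8   0. ] 0.71
timer_knob ['scene'] [446.4  15.4   0. ] 0.482
timer_knob ['side'] [452.1  10.8   0. ] 0.941
kidney_dish ['scene', 'side'] [683.6   9.8   3.7] 0.965
kidney_dish ['scene'] [684.7   9.8   3.3] 0.97
kidney_dish ['side'] [682.8   9.9   3.7] 0.969
jar_tray ['scene'] [ 486.5 -318.     0.9] 0.968
round_dish ['scene', 'side'] [485.4 318.1   0. ] 0.941
round_dish ['scene'] [486.6 319.8   0. ] 0.926
round_dish ['side'] [484.6 317.6   0. ] 0.973
tumbler ['scene', 'side'] [553.1 -57.1   0. ] 0.836
tumbler ['scene'] [550.3 -52.2   0. ] 0.857
tumbler ['side'] [555. -64.   0.] 0.847
glasses_case ['scene', 'side'] [ 650.1 -262.4  173.4] 0.826
glasses_case ['scene'] [ 648.2 -261.2  170.5] 0.831
glasses_case ['side'] [ 648.8 -263.    -4.2] 0.832
scene blue 462 [ 0.478 -0.281  0.005]
scene yellow 656 [ 0.478 -0.353  0.005]
side blue 269 [ 0.485 -0.293  0.005]
side yellow 0 [nan nan nan]m.py:20: RuntimeWarning: Mean of empty slice.
  d=np.linalg.inv(K)@[u.mean(),v.mean(),1]; d=W[:3,:3]@(d*[1,-1,-1]); X=W[:3,3]+d*(.005-W[2,3])/d[2]; print(c,n,len(u),X.round(3))
  ret = ret.dtype.type(ret / rcount)
```

Side and scene views agree: all items are upright and the knob's pointer faces up (side pixel 363,272). The kidney's concave side faces +x, and the tray's blue bay is on its +y side. First I'll move above the green bottle and turn to yaw 0.

>>> {"fn": "carry_out", "kwargs": {
  "steps": [
    [[1.1,0.4,0.2],-0.3],
    [[3.2,1.3,0.6],-1],
    [[6,2.3,1.1],-1.9],
    [[9.2,3.6,1.7],-2.8],
    [[13,5.1,2.4],-4],
    [[16.8,6.5,3.1],-5.2],
    [[20.6,8,3.8],-6.3],
    [[24.3,9.5,4.5],-7.5],
    [[28.1,11,5.2],-8.7],
    [[31.9,12.4,5.9],-9.9],
    [[35.7,13.9,6.6],-11],
    [[39.5,15.4,7.3],-12.2],
    [[42.7,16.7,7.9],-13.2],
    [[46,17.9,8.5],-14.2],
    [[48.7,19,9],-15],
    [[50.9,19.8,9.4],-15.7],
    [[52.5,20.5,9.7],-16.2],
    [[53.6,20.9,9.9],-16.5],
    [[54.1,21.1,10],-16.7],
    [[54.1,21.1,10],-16.7]
  ],
  "gripper": 1
}}

```text
time_s: 4.2
tcp_pos: [0.6373, 0.2403, 0.1223]
ee_rot: [[1.0, -0.001, -0.0], [-0.001, -1.0, -0.0], [-0.0, 0.0, -1.0]]
wrist_force: [-0.4, 0.5, -0.2]
gripper_width: 1.004
```

Run:
```python
from h import *
save("wrist","w1")
for t in ("drops_green","kidney_dish","round_dish","jar_yellow"): print(t,[(np.round(d["centre"],4),round(d["confidence"],2)) for d in r.place_of("wrist",t)[:2]])
```

```text
drops_green [(array([ 0.6362,  0.2402, -0.0021]), 0.93)]
kidney_dish [(array([ 6.858e-01,  6.900e-03, -3.000e-04]), 0.87)]
round_dish [(array([0.4841, 0.3177, 0.0027]), 0.69)]
jar_yellow []
```

View pics/w1.png

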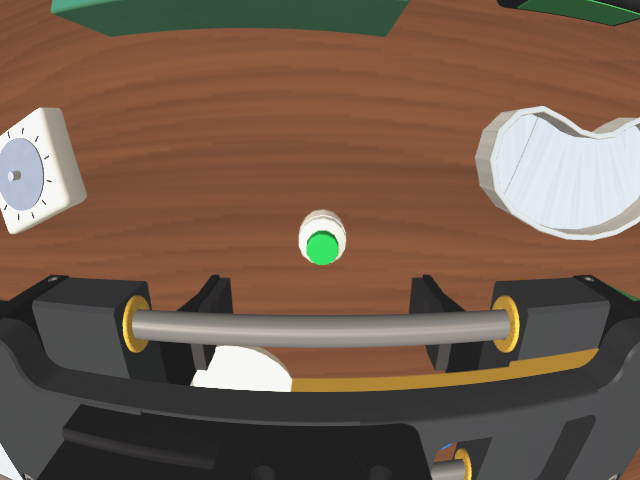

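The green bottle (322,240) stands midway between the jaws, and the networks agree with it at (637,240). I'll descend and close.

>>> {"fn": "carry_out", "kwargs": {
  "steps": [
    [[0,0,0.6],0],
    [[0,0,2],0],
    [[0,0,4],0],
    [[0,0,6],0],
    [[0,0,8],0],
    [[0,0,9.6],0],
    [[0,0,10.7],0],
    [[0,0,11.4],0],
    [[0,0,11.6],0],
    [[0,0,11.6],0]
  ]
}}

```text
time_s: 5.45
tcp_pos: [0.637, 0.2417, 0.007]
ee_rot: [[1.0, 0.001, 0.001], [0.001, -1.0, 0.0], [0.001, -0.0, -1.0]]
wrist_force: [0.3, 0.2, -0.3]
gripper_width: 1.0
```

>>> {"fn": "carry_out", "kwargs": {
  "steps": [
    [[0,0,0],0],
    [[0,0,0],0],
    [[0,0,0],0],
    [[0,0,0],0],
    [[0,0,0],0],
    [[0,0,0],0],
    [[0,0,0],0],
    [[0,0,0],0]
  ],
  "gripper": -1
}}

```text
time_s: 6.25
tcp_pos: [0.637, 0.2417, 0.007]
ee_rot: [[1.0, 0.001, 0.001], [0.001, -1.0, 0.0], [0.001, -0.0, -1.0]]
wrist_force: [1.1, -0.8, 0.3]
gripper_width: 0.383
```

>>> {"fn": "carry_out", "kwargs": {
  "steps": [
    [[0,0,-0.5],0],
    [[0,0,-1.8],0],
    [[0,0,-3.6],0],
    [[0,0.2,-5.4],0],
    [[0.2,0.8,-6.8],0],
    [[0.6,2,-7.6],0],
    [[1.1,3.8,-8],0],
    [[1.7,6,-8],0],
    [[2.4,8.4,-8],0],
    [[3.1,10.8,-8],0],
    [[3.8,13,-8],0],
    [[4.4,15,-8],0],
    [[4.8,16.6,-8],0],
    [[5.1,17.7,-8],0],
    [[5.3,18.3,-8],0],
    [[5.4,18.6,-8],0],
    [[5.4,18.6,-8],0],
    [[5.4,18.6,-8],0]
  ]
}}

```text
time_s: 8.05
tcp_pos: [0.691, 0.0564, 0.087]
ee_rot: [[1.0, 0.002, 0.001], [0.002, -1.0, 0.0], [0.001, -0.0, -1.0]]
wrist_force: [-0.4, -0.3, 0.5]
gripper_width: 0.379
```

>>> {"fn": "carry_out", "kwargs": {
  "steps": [
    [[0,0,0.5],0],
    [[0,0,1.8],0],
    [[0,0,3.4],0],
    [[0,0,4.9],0],
    [[0,0,6.1],0],
    [[0,0,6.8],0],
    [[0,0,7.1],0],
    [[0,0,7.3],0],
    [[0,0,7.4],0],
    [[0,0,7.4],0]
  ]
}}

```text
time_s: 9.05
tcp_pos: [0.6914, 0.0565, 0.0135]
ee_rot: [[1.0, 0.002, 0.002], [0.002, -1.0, 0.001], [0.002, -0.001, -1.0]]
wrist_force: [-0.5, -0.7, 0.1]
gripper_width: 0.378
```

>>> {"fn": "carry_out", "kwargs": {
  "steps": [
    [[0,0,0],0],
    [[0,0,0],0],
    [[0,0,0],0],
    [[0,0,0],0],
    [[0,0,0],0]
  ],
  "gripper": 0.1
}}

```text
time_s: 9.55
tcp_pos: [0.6914, 0.0565, 0.0136]
ee_rot: [[1.0, 0.002, 0.002], [0.002, -1.0, 0.001], [0.002, -0.001, -1.0]]
wrist_force: [-0.9, 0.3, -0.6]
gripper_width: 0.547
```

>>> {"fn": "carry_out", "kwargs": {
  "steps": [
    [[0,0,-0.5],0],
    [[0,0,-1.7],0],
    [[0,0,-3.5],0],
    [[0,0,-5.6],0],
    [[0,0,-7.6],0],
    [[0,0,-9.3],0],
    [[0,0,-10.4],0],
    [[0,0,-11],0],
    [[0,0,-11],0]
  ]
}}

```text
time_s: 10.45
tcp_pos: [0.6916, 0.0565, 0.1247]
ee_rot: [[1.0, 0.002, 0.003], [0.002, -1.0, 0.001], [0.003, -0.001, -1.0]]
wrist_force: [0.4, 0.7, -0.8]
gripper_width: 0.549
```

>>> {"fn": "carry_out", "kwargs": {
  "steps": [
    [[-0.5,0.4,0],0],
    [[-1.7,1.3,0],0],
    [[-3.4,2.7,0],0],
    [[-5.5,4.3,0],0],
    [[-8,6.3,0],0],
    [[-10.6,8.4,0],0],
    [[-13.2,10.4,0],0],
    [[-15.8,12.5,0],0],
    [[-18.3,14.4,0],0],
    [[-20.4,16.1,0],0],
    [[-22.1,17.4,0],0],
    [[-23.3,18.4,0],0],
    [[-23.9,18.9,0],0],
    [[-24.1,19,0],0],
    [[-24.1,19,0],0]
  ],
  "gripper": 1
}}

```text
time_s: 11.95
tcp_pos: [0.4513, -0.1339, 0.1236]
ee_rot: [[1.0, 0.002, 0.004], [0.002, -1.0, 0.001], [0.004, -0.001, -1.0]]
wrist_force: [0.4, -0.6, -0.2]
gripper_width: 1.003
```

Run:
```python
from h import *
save("wrist","w2"); print(r.sense()["tcp_pos"])
for t in ("drops_white","timer_knob","jar_tray","tumbler"): print(t,[(np.round(d["centre"],4),round(d["confidence"],2)) for d in r.place_of("wrist",t)[:2]])
save("side","s2"); print([(np.round(d["centre"],4),round(d["confidence"],2)) for d in r.place_of("side","drops_green")])
cv2.imwrite("pics/s2c.png",cv2.resize(cv2.imread("pics/s2.png")[130:370,160:480],None,fx=2,fy=2))
```

```text
[ 0.45161383 -0.13370598  0.12365103]
drops_white [(array([ 0.4521, -0.1358, -0.0037]), 0.92)]
timer_knob [(array([4.55e-01, 8.50e-03, 3.00e-04]), 0.63)]
jar_tray [(array([ 0.4827, -0.3202,  0.0047]), 0.91)]
tumbler [(array([ 0.5562, -0.0552, -0.0007]), 0.73)]
[(array([0.6976, 0.0592, 0.0064]), 0.84)]
```

View pics/s2c.png

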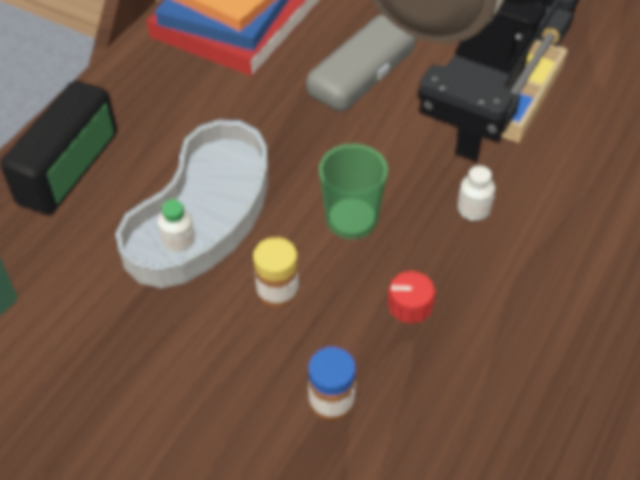

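The green bottle stands upright in the dish (175,225). The white bottle (476,195) is under the gripper, so I'll descend and grip.

>>> {"fn": "carry_out", "kwargs": {
  "steps": [
    [[0,0,0.6],0],
    [[0,0,2],0],
    [[0,0,4],0],
    [[0,0,6],0],
    [[0,0,8],0],
    [[0,0,9.6],0],
    [[0,0,10.7],0],
    [[0,0,11.4],0],
    [[0,0,11.7],0],
    [[0,0,11.7],0]
  ]
}}

```text
time_s: 13.3
tcp_pos: [0.4518, -0.1335, 0.0065]
ee_rot: [[1.0, 0.003, 0.003], [0.002, -1.0, 0.001], [0.003, -0.001, -1.0]]
wrist_force: [-0.2, -0.5, -0.0]
gripper_width: 1.005
```

>>> {"fn": "carry_out", "kwargs": {
  "steps": [
    [[0,0,0],0],
    [[0,0,0],0],
    [[0,0,0],0],
    [[0,0,0],0],
    [[0,0,0],0],
    [[0,0,0],0],
    [[0,0,0],0],
    [[0,0,0],0]
  ],
  "gripper": -1
}}

```text
time_s: 14.1
tcp_pos: [0.4517, -0.1336, 0.0065]
ee_rot: [[1.0, 0.003, 0.003], [0.003, -1.0, 0.001], [0.003, -0.001, -1.0]]
wrist_force: [0.9, -0.2, -0.6]
gripper_width: 0.384
```

>>> {"fn": "carry_out", "kwargs": {
  "steps": [
    [[0,0,-0.6],0],
    [[0,0,-2],0],
    [[0,0,-4],0],
    [[0,0,-6],0],
    [[0,0,-8],0],
    [[0,0,-10],0],
    [[0,0,-11.6],0],
    [[0,0,-12.5],0],
    [[0,0,-12.8],0],
    [[0,0,-12.8],0]
  ]
}}

```text
time_s: 15.1
tcp_pos: [0.4512, -0.1336, 0.1345]
ee_rot: [[1.0, 0.002, 0.003], [0.002, -1.0, 0.001], [0.003, -0.001, -1.0]]
wrist_force: [-0.6, 0.7, -0.9]
gripper_width: 0.383
```

>>> {"fn": "carry_out", "kwargs": {
  "steps": [
    [[0.5,-0.2,0],0],
    [[1.7,-0.7,0],0],
    [[3.5,-1.4,0],0],
    [[5.7,-2.3,0],0],
    [[8.1,-3.3,0],0],
    [[10.6,-4.3,0],0],
    [[13.1,-5.3,0],0],
    [[15.6,-6.3,0],0],
    [[18,-7.2,0],0],
    [[20.2,-8.1,0],0],
    [[22.1,-8.9,0],0],
    [[23.5,-9.5,0],0],
    [[24.3,-9.8,0],0],
    [[24.6,-9.9,0],0],
    [[24.6,-9.9,0],0],
    [[24.6,-9.9,0],0]
  ]
}}

```text
time_s: 16.7
tcp_pos: [0.6964, -0.0343, 0.1353]
ee_rot: [[1.0, 0.002, 0.003], [0.002, -1.0, 0.001], [0.003, -0.001, -1.0]]
wrist_force: [-0.3, -0.6, -0.5]
gripper_width: 0.383
```

Descend to TCP z ≈ 12.5 mm, release, and lift.

>>> {"fn": "carry_out", "kwargs": {
  "steps": [
    [[0,0,0.6],0],
    [[0,0,2],0],
    [[0,0,4],0],
    [[0,0,6],0],
    [[0,0,8],0],
    [[0,0,9.7],0],
    [[0,0,10.9],0],
    [[0,0,11.6],0],
    [[0,0,11.9],0],
    [[0,0,12.1],0],
    [[0,0,12.25],0],
    [[0,0,12.25],0]
  ]
}}

```text
time_s: 17.9
tcp_pos: [0.6971, -0.034, 0.0133]
ee_rot: [[1.0, 0.002, 0.004], [0.002, -1.0, 0.001], [0.004, -0.001, -1.0]]
wrist_force: [0.4, 0.1, 0.3]
gripper_width: 0.379
```

>>> {"fn": "carry_out", "kwargs": {
  "steps": [
    [[0,0,0],0],
    [[0,0,0],0],
    [[0,0,0],0],
    [[0,0,0],0],
    [[0,0,0],0]
  ],
  "gripper": 0.1
}}

```text
time_s: 18.4
tcp_pos: [0.6971, -0.0341, 0.0134]
ee_rot: [[1.0, 0.002, 0.004], [0.002, -1.0, 0.001], [0.004, -0.001, -1.0]]
wrist_force: [0.4, -0.2, -0.8]
gripper_width: 0.545
```

>>> {"fn": "carry_out", "kwargs": {
  "steps": [
    [[0,0,-0.5],0],
    [[0,0,-1.7],0],
    [[0,0,-3.5],0],
    [[0,0,-5.6],0],
    [[0,0,-7.6],0],
    [[0,0,-9.6],0],
    [[0,0,-11.3],0],
    [[0,0,-12.5],0],
    [[0,0,-13],0],
    [[0,0,-13],0]
  ]
}}

```text
time_s: 19.4
tcp_pos: [0.6969, -0.0342, 0.1444]
ee_rot: [[1.0, 0.002, 0.005], [0.002, -1.0, 0.002], [0.005, -0.002, -1.0]]
wrist_force: [-0.2, 0.1, 0.0]
gripper_width: 0.549
```

>>> {"fn": "carry_out", "kwargs": {
  "steps": [
    [[-0.5,-0.4,0],0],
    [[-1.6,-1.2,0],0],
    [[-3.3,-2.5,0],0],
    [[-5.4,-4,0],0],
    [[-7.8,-5.8,0],0],
    [[-10.2,-7.6,0],0],
    [[-12.7,-9.5,0],0],
    [[-15.1,-11.3,0],0],
    [[-17.4,-13,0],0],
    [[-19.4,-14.6,0],0],
    [[-21,-15.8,0],0],
    [[-22.1,-16.6,0],0],
    [[-22.7,-17.1,0],0],
    [[-22.9,-17.2,0],0],
    [[-22.9,-17.2,0],0]
  ],
  "gripper": 1
}}

```text
time_s: 20.9
tcp_pos: [0.4676, 0.1373, 0.1434]
ee_rot: [[1.0, 0.002, 0.005], [0.002, -1.0, 0.002], [0.005, -0.002, -1.0]]
wrist_force: [-0.3, 0.1, -0.3]
gripper_width: 1.0
```

Run:
```python
from h import *
save("wrist","w3"); print(r.sense()["tcp_pos"])
for t in ("jar_blue","jar_yellow","timer_knob","round_dish"): print(t,[(np.round(d["centre"],4),round(d["confidence"],2)) for d in r.place_of("wrist",t)[:2]])
save("side","s3"); 
for t in T[:4]: print(t,[(np.round(d["centre"],4),round(d["confidence"],2)) for d in r.place_of("side",t)])
cv2.imwrite("pics/s3c.png",cv2.resize(cv2.imread("pics/s3.png")[130:370,160:480],None,fx=2,fy=2))
```

```text
[0.46787295 0.13719168 0.14335404]
jar_blue [(array([ 0.4694,  0.139 , -0.006 ]), 0.63)]
jar_yellow [(array([ 0.5769,  0.06  , -0.0016]), 0.73)]
timer_knob [(array([ 0.4548,  0.0073, -0.0015]), 0.8)]
round_dish [(array([0.4838, 0.3186, 0.0013]), 0.76)]
drops_green [(array([0.6934, 0.0588, 0.0052]), 0.72)]
drops_white [(array([ 0.6976, -0.0344,  0.0094]), 0.9)]
jar_blue [(array([0.4688, 0.1367, 0.0011]), 0.91)]
jar_yellow []
```

View pics/s3c.png

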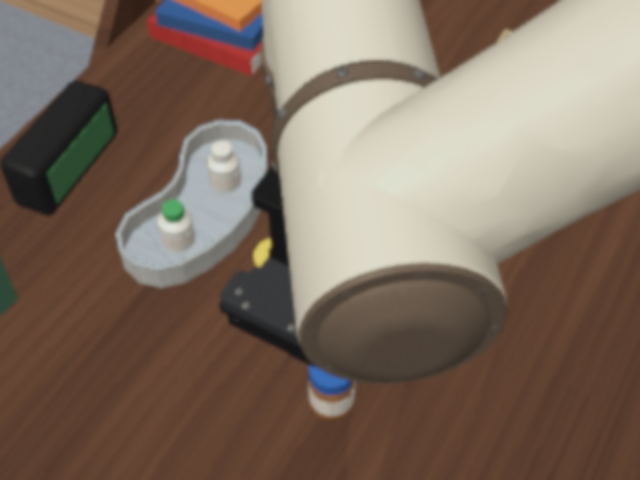

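Both bottles stand upright in the dish, green at (175,225) and white at (224,165). Next I'll grip the blue jar.

>>> {"fn": "carry_out", "kwargs": {
  "steps": [
    [[0,0,0.6],0],
    [[0,0,2],0],
    [[0,0,4],0],
    [[0,0,6],0],
    [[0,0,8],0],
    [[0,0,9.6],0],
    [[0,0,10.7],0],
    [[0,0,11.4],0],
    [[0,0,11.7],0],
    [[0,0,11.7],0]
  ]
}}

```text
time_s: 22.4
tcp_pos: [0.4683, 0.1375, 0.0264]
ee_rot: [[1.0, 0.002, 0.005], [0.002, -1.0, 0.002], [0.005, -0.002, -1.0]]
wrist_force: [-0.4, -1.0, 0.3]
gripper_width: 1.0
```

>>> {"fn": "carry_out", "kwargs": {
  "steps": [
    [[0,0,0],0],
    [[0,0,0],0],
    [[0,0,0],0],
    [[0,0,0],0],
    [[0,0,0],0],
    [[0,0,0],0],
    [[0,0,0],0],
    [[0,0,0],0]
  ],
  "gripper": -1
}}

```text
time_s: 23.2
tcp_pos: [0.4683, 0.1375, 0.0264]
ee_rot: [[1.0, 0.002, 0.005], [0.002, -1.0, 0.002], [0.005, -0.002, -1.0]]
wrist_force: [-0.0, 0.6, 0.6]
gripper_width: 0.451
```

>>> {"fn": "carry_out", "kwargs": {
  "steps": [
    [[0,0,-0.6],0],
    [[0,0,-2],0],
    [[0,0,-4],0],
    [[0,0,-6],0],
    [[0,0,-8],0],
    [[0,0,-10],0],
    [[0,0,-11.6],0],
    [[0,0,-12.2],0],
    [[0,0,-12.4],0],
    [[0,0,-12.4],0]
  ]
}}

```text
time_s: 24.2
tcp_pos: [0.4673, 0.1371, 0.15]
ee_rot: [[1.0, 0.002, 0.004], [0.002, -1.0, 0.001], [0.004, -0.001, -1.0]]
wrist_force: [-0.1, -0.3, -1.3]
gripper_width: 0.448
```

>>> {"fn": "carry_out", "kwargs": {
  "steps": [
    [[0,0.6,0],0],
    [[0.1,2,0],0],
    [[0.2,4.2,0],0],
    [[0.3,7,0],0],
    [[0.4,10.2,0],0],
    [[0.6,13.6,0],0],
    [[0.7,17.1,0],0],
    [[0.9,20.6,0],0],
    [[1.1,24.1,0],0],
    [[1.2,27.6,0],0],
    [[1.4,31,0],0],
    [[1.5,34.2,0],0],
    [[1.6,37,0],0],
    [[1.7,39.2,0],0],
    [[1.8,40.8,0],0],
    [[1.8,41.7,0],0],
    [[1.8,42,0],0],
    [[1.8,42,0],0],
    [[1.8,42,0],0]
  ]
}}

```text
time_s: 26.1
tcp_pos: [0.486, -0.2822, 0.1495]
ee_rot: [[1.0, 0.003, 0.004], [0.003, -1.0, 0.002], [0.004, -0.002, -1.0]]
wrist_force: [-0.2, 0.3, -0.5]
gripper_width: 0.451
```

Run:
```python
from h import *
save("wrist","w4"); print(r.sense()["tcp_pos"])
for t in ("jar_tray","glasses_case"): print(t,[(np.round(d["centre"],4),round(d["confidence"],2)) for d in r.place_of("wrist",t)[:2]])
```

```text
[ 0.48603561 -0.28211558  0.14959315]
jar_tray [(array([ 0.4844, -0.3177,  0.0016]), 0.77)]
glasses_case [(array([ 0.6526, -0.2594, -0.0013]), 0.83)]
```

View pics/w4.png

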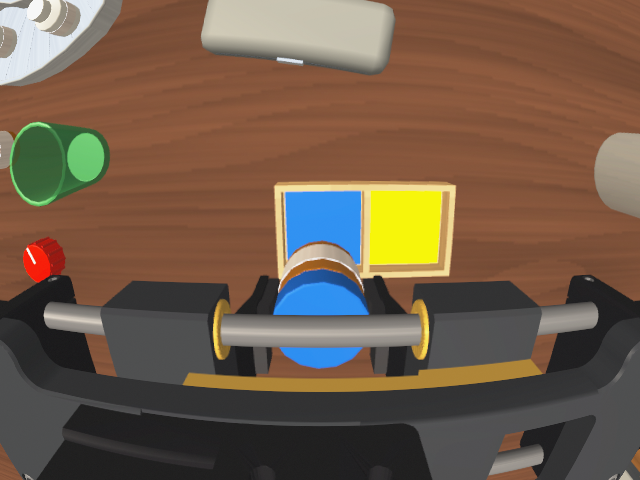

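The blue jar (322,320) is held over the blue bay (322,228), and the tray sits at (485,-318) as estimated. I'll lower it, release and lift.

>>> {"fn": "carry_out", "kwargs": {
  "steps": [
    [[0,0.1,0.6],0],
    [[0,0.1,2],0],
    [[0,0.1,4],0],
    [[0,0.1,6],0],
    [[0,0.1,8],0],
    [[0,0.1,9.6],0],
    [[0,0.1,10.7],0],
    [[0,0.1,11.3],0],
    [[0,0.1,11.6],0],
    [[0,0.1,11.75],0],
    [[0,0.1,11.8],0],
    [[0,0.1,11.8],0]
  ]
}}

```text
time_s: 27.45
tcp_pos: [0.487, -0.2831, 0.0322]
ee_rot: [[1.0, 0.003, 0.006], [0.003, -1.0, 0.001], [0.006, -0.001, -1.0]]
wrist_force: [0.5, 0.3, -1.0]
gripper_width: 0.453
```

>>> {"fn": "carry_out", "kwargs": {
  "steps": [
    [[0,0,0],0],
    [[0,0,0],0],
    [[0,0,0],0],
    [[0,0,0],0],
    [[0,0,0],0]
  ],
  "gripper": 0.3
}}

```text
time_s: 27.95
tcp_pos: [0.4871, -0.2831, 0.0323]
ee_rot: [[1.0, 0.003, 0.006], [0.003, -1.0, 0.001], [0.006, -0.001, -1.0]]
wrist_force: [-0.4, -1.0, -0.7]
gripper_width: 0.648
```

>>> {"fn": "carry_out", "kwargs": {
  "steps": [
    [[0,0,-0.5],0],
    [[0,0,-1.7],0],
    [[0,0,-3.5],0],
    [[0,0,-5.6],0],
    [[0,0,-7.6],0],
    [[0,0,-9.6],0],
    [[0,0,-11],0],
    [[0,0,-11.8],0],
    [[0,0,-12],0],
    [[0,0,-12],0]
  ]
}}

```text
time_s: 28.95
tcp_pos: [0.4862, -0.2832, 0.1524]
ee_rot: [[1.0, 0.003, 0.006], [0.003, -1.0, 0.001], [0.006, -0.001, -1.0]]
wrist_force: [0.4, 0.7, -0.9]
gripper_width: 0.649
```

>>> {"fn": "carry_out", "kwargs": {
  "steps": [
    [[0.1,-0.5,0],0],
    [[0.5,-1.8,0],0],
    [[1,-3.8,0],0],
    [[1.6,-6.2,0],0],
    [[2.4,-9,0],0],
    [[3.1,-12,0],0],
    [[4,-15.2,0],0],
    [[4.8,-18.4,0],0],
    [[5.6,-21.6,0],0],
    [[6.4,-24.6,0],0],
    [[7.1,-27.4,0],0],
    [[7.8,-29.9,0],0],
    [[8.3,-32,0],0],
    [[8.7,-33.4,0],0],
    [[8.9,-34.1,0],0],
    [[8.9,-34.2,0],0],
    [[8.9,-34.2,0],0]
  ],
  "gripper": 1
}}

```text
time_s: 30.65
tcp_pos: [0.5739, 0.0587, 0.1531]
ee_rot: [[1.0, 0.003, 0.005], [0.002, -1.0, 0.001], [0.005, -0.001, -1.0]]
wrist_force: [0.1, -0.4, -0.3]
gripper_width: 0.997
```

Run:
```python
from h import *
save("wrist","w5"); print(r.sense()["tcp_pos"])
for t in ("jar_yellow","tumbler"): print(t,[(np.round(d["centre"],4),round(d["confidence"],2)) for d in r.place_of("wrist",t)[:2]])
save("scene","c5"); print([(np.round(d["centre"],4),round(d["confidence"],2)) for d in r.place_of("scene","jar_blue")])
```

```text
[0.57392585 0.05844134 0.15320008]
jar_yellow [(array([ 0.5728,  0.0591, -0.0015]), 0.97), (array([ 0.4864, -0.2859,  0.0017]), 0.2)]
tumbler [(array([ 0.5558, -0.0554, -0.0022]), 0.9)]
[(array([ 0.4872, -0.281 ,  0.0087]), 0.82)]
```

View pics/w5.png

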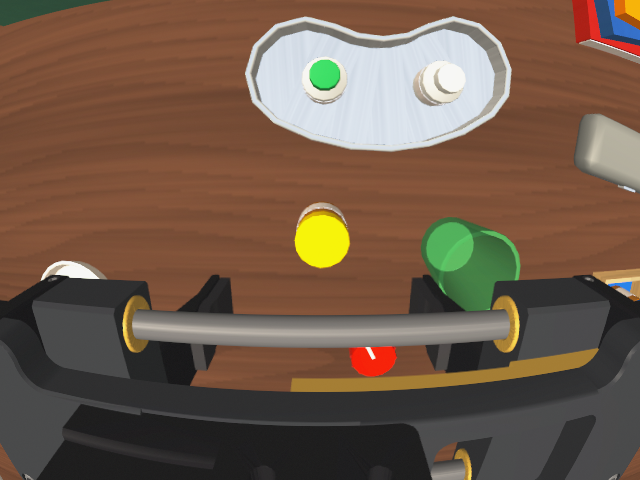

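View pics/c5.png

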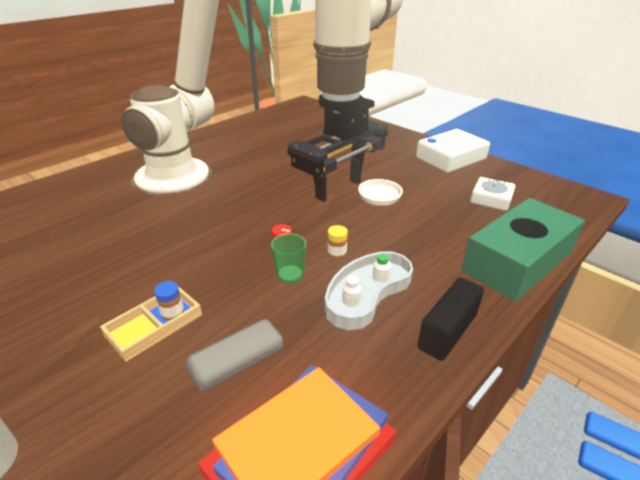

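The blue jar stands in the blue bay (scene 168,298), the bottles are upright, and the yellow jar (322,240) is centred between the jaws. I'll grip it now.

>>> {"fn": "carry_out", "kwargs": {
  "steps": [
    [[0,0,0.6],0],
    [[0,0,2],0],
    [[0,0,4],0],
    [[0,0,6],0],
    [[0,0,8],0],
    [[0,0,10],0],
    [[0,0,11.5],0],
    [[0,0,12.3],0],
    [[0,0,12.6],0],
    [[0,0,12.6],0]
  ]
}}

```text
time_s: 31.9
tcp_pos: [0.575, 0.0584, 0.0274]
ee_rot: [[1.0, 0.002, 0.006], [0.002, -1.0, 0.001], [0.006, -0.001, -1.0]]
wrist_force: [-0.3, 0.2, 0.5]
gripper_width: 1.0
```

>>> {"fn": "carry_out", "kwargs": {
  "steps": [
    [[0,0,0],0],
    [[0,0,0],0],
    [[0,0,0],0],
    [[0,0,0],0],
    [[0,0,0],0],
    [[0,0,0],0],
    [[0,0,0],0],
    [[0,0,0],0]
  ],
  "gripper": -1
}}

```text
time_s: 32.7
tcp_pos: [0.575, 0.0584, 0.0274]
ee_rot: [[1.0, 0.002, 0.006], [0.002, -1.0, 0.001], [0.006, -0.001, -1.0]]
wrist_force: [0.2, -0.5, -0.0]
gripper_width: 0.452
```

>>> {"fn": "carry_out", "kwargs": {
  "steps": [
    [[0,0,-0.6],0],
    [[0,0,-2],0],
    [[0,0,-4],0],
    [[0,0,-6],0],
    [[0,0,-8],0],
    [[0,0,-10],0],
    [[0,0,-11.6],0],
    [[0,0,-12.2],0],
    [[0,0,-12.4],0],
    [[0,0,-12.4],0]
  ]
}}

```text
time_s: 33.7
tcp_pos: [0.5739, 0.0582, 0.1509]
ee_rot: [[1.0, 0.002, 0.005], [0.002, -1.0, 0.001], [0.005, -0.001, -1.0]]
wrist_force: [-1.2, -0.5, -0.7]
gripper_width: 0.447
```

>>> {"fn": "carry_out", "kwargs": {
  "steps": [
    [[-0.1,0.6,0],0],
    [[-0.4,2,0],0],
    [[-0.9,4.1,0],0],
    [[-1.5,6.9,0],0],
    [[-2.1,10,0],0],
    [[-2.9,13.4,0],0],
    [[-3.6,16.8,0],0],
    [[-4.4,20.3,0],0],
    [[-5.1,23.7,0],0],
    [[-5.9,27.2,0],0],
    [[-6.6,30.5,0],0],
    [[-7.3,33.6,0],0],
    [[-7.8,36.4,0],0],
    [[-8.3,38.6,0],0],
    [[-8.7,40.2,0],0],
    [[-8.9,41.1,0],0],
    [[-8.9,41.3,0],0],
    [[-8.9,41.3,0],0],
    [[-8.9,41.3,0],0]
  ]
}}

```text
time_s: 35.6
tcp_pos: [0.4857, -0.3542, 0.1501]
ee_rot: [[1.0, 0.003, 0.005], [0.003, -1.0, 0.001], [0.005, -0.001, -1.0]]
wrist_force: [0.6, -0.2, -0.3]
gripper_width: 0.451
```

Lower to TCP z ≈ 33 mm.

>>> {"fn": "carry_out", "kwargs": {
  "steps": [
    [[0,0,0.6],0],
    [[0,0,2],0],
    [[0,0,4],0],
    [[0,0,6],0],
    [[0,0,8],0],
    [[0,0,9.6],0],
    [[0,0,10.7],0],
    [[0,0,11.3],0],
    [[0,0,11.6],0],
    [[0,0,11.75],0],
    [[0,0,11.75],0]
  ]
}}

```text
time_s: 36.7
tcp_pos: [0.4867, -0.3541, 0.0331]
ee_rot: [[1.0, 0.003, 0.006], [0.003, -1.0, 0.001], [0.006, -0.001, -1.0]]
wrist_force: [-0.3, 0.3, -0.5]
gripper_width: 0.45
```

>>> {"fn": "carry_out", "kwargs": {
  "steps": [
    [[0,0,0],0],
    [[0,0,0],0],
    [[0,0,0],0],
    [[0,0,0],0],
    [[0,0,0],0]
  ],
  "gripper": 0.15
}}

```text
time_s: 37.2
tcp_pos: [0.4867, -0.3542, 0.0332]
ee_rot: [[1.0, 0.003, 0.006], [0.003, -1.0, 0.001], [0.006, -0.001, -1.0]]
wrist_force: [-0.7, -0.7, 0.2]
gripper_width: 0.575
```

>>> {"fn": "carry_out", "kwargs": {
  "steps": [
    [[0,0,-0.5],0],
    [[0,0,-1.7],0],
    [[0,0,-3.5],0],
    [[0,0,-5.6],0],
    [[0,0,-7.6],0],
    [[0,0,-9.6],0],
    [[0,0,-11],0],
    [[0,0,-11.8],0],
    [[0,0,-12],0],
    [[0,0,-12],0]
  ]
}}

```text
time_s: 38.2
tcp_pos: [0.4858, -0.3542, 0.1534]
ee_rot: [[1.0, 0.003, 0.006], [0.003, -1.0, 0.001], [0.006, -0.001, -1.0]]
wrist_force: [-0.2, 0.4, -1.1]
gripper_width: 0.576
```

>>> {"fn": "carry_out", "kwargs": {
  "steps": [
    [[0,-0.6,0],0],
    [[-0.2,-2,0],0],
    [[-0.4,-4.1,0],0],
    [[-0.6,-6.8,0],0],
    [[-0.9,-9.8,0],0],
    [[-1.1,-13,0],0],
    [[-1.4,-16.3,0],0],
    [[-1.7,-19.6,0],0],
    [[-2,-22.9,0],0],
    [[-2.3,-26,0],0],
    [[-2.6,-29,0],0],
    [[-2.8,-31.7,0],0],
    [[-3,-33.9,0],0],
    [[-3.1,-35.5,0],0],
    [[-3.2,-36.3,0],0],
    [[-3.2,-36.4,0],0],
    [[-3.2,-36.4,0],0]
  ],
  "gripper": 1
}}

```text
time_s: 39.9
tcp_pos: [0.4525, 0.0097, 0.1532]
ee_rot: [[1.0, 0.003, 0.006], [0.003, -1.0, 0.001], [0.006, -0.001, -1.0]]
wrist_force: [-0.3, 0.5, -0.7]
gripper_width: 1.001
```

Run:
```python
from h import *
save("wrist","w6"); print(r.sense()["tcp_pos"])
for t in ("timer_knob","tumbler"): print(t,[(np.round(d["centre"],4),round(d["confidence"],2)) for d in r.place_of("wrist",t)[:2]])
save("scene","c6")
for t in T[2:4]: print(t,[(np.round(d["centre"],4),round(d["confidence"],2)) for d in r.place_of("scene",t)])
a=cv2.imread("pics/w6.png"); b=cv2.imread("pics/c6.png")
cv2.imwrite("pics/m6.png",np.hstack([a[100:400,120:520],cv2.resize(b[220:370,80:280],(400,300))]))
```

```text
[0.45263586 0.00942458 0.15323889]
timer_knob [(array([0.4558, 0.0081, 0.0015]), 0.76)]
tumbler [(array([ 0.5573, -0.0534, -0.0014]), 0.67)]
jar_blue [(array([ 0.4896, -0.2844,  0.0086]), 0.58)]
jar_yellow [(array([ 0.4826, -0.3537,  0.0044]), 0.7)]
```

View pics/m6.png

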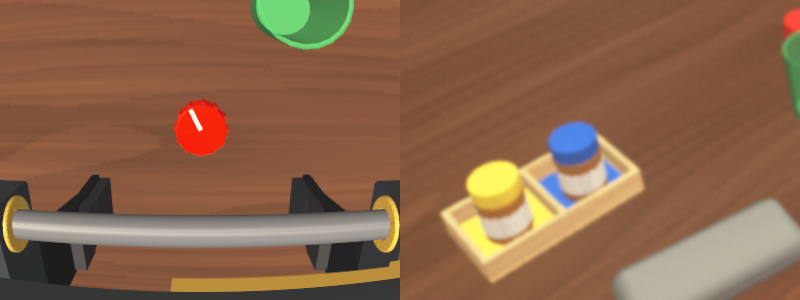

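Both jars stand in their own bays (right crop 495,200 and 577,158). The knob (201,128) is centred with its pointer up, so I'll grip it.

>>> {"fn": "carry_out", "kwargs": {
  "steps": [
    [[0,0,0.6],0],
    [[0,0,2],0],
    [[0,0,4],0],
    [[0,0,6],0],
    [[0,0,8],0],
    [[0,0,10],0],
    [[0,0,12],0],
    [[0,0,13.5],0],
    [[0,0,14.4],0],
    [[0,0,14.8],0],
    [[0,0,14.8],0]
  ]
}}

```text
time_s: 41.3
tcp_pos: [0.4538, 0.0092, 0.0051]
ee_rot: [[1.0, 0.001, 0.005], [0.001, -1.0, 0.0], [0.005, -0.0, -1.0]]
wrist_force: [-0.3, -0.2, 0.6]
gripper_width: 0.996
```

>>> {"fn": "carry_out", "kwargs": {
  "steps": [
    [[0,0,0],0],
    [[0,0,0],0],
    [[0,0,0],0],
    [[0,0,0],0],
    [[0,0,0],0],
    [[0,0,0],0],
    [[0,0,0],0],
    [[0,0,0],0]
  ],
  "gripper": -1
}}

```text
time_s: 42.1
tcp_pos: [0.4538, 0.0092, 0.0051]
ee_rot: [[1.0, 0.001, 0.005], [0.001, -1.0, 0.0], [0.005, -0.0, -1.0]]
wrist_force: [0.1, 0.0, 0.6]
gripper_width: 0.474
```

>>> {"fn": "carry_out", "kwargs": {
  "steps": [
    [[0,0,-0.5],0],
    [[0,0,-1.7],0],
    [[0,0,-3.5],0],
    [[0,0,-5.5],0],
    [[0,0,-7.3],0],
    [[0,0,-8.5],0],
    [[0,0,-9],0],
    [[0,0,-9],0]
  ]
}}

```text
time_s: 42.9
tcp_pos: [0.4535, 0.0093, 0.0957]
ee_rot: [[1.0, 0.001, 0.007], [0.001, -1.0, 0.001], [0.007, -0.001, -1.0]]
wrist_force: [0.3, 0.6, -0.7]
gripper_width: 0.472
```

>>> {"fn": "carry_out", "kwargs": {
  "steps": [
    [[0.1,-0.5,0],0],
    [[0.2,-1.7,0],0],
    [[0.4,-3.5,0],0],
    [[0.6,-5.8,0],0],
    [[0.9,-8.4,0],0],
    [[1.2,-11.2,0],0],
    [[1.5,-14,0],0],
    [[1.7,-16.9,0],0],
    [[2,-19.7,0],0],
    [[2.3,-22.5,0],0],
    [[2.6,-25.1,0],0],
    [[2.8,-27.4,0],0],
    [[3,-29.2,0],0],
    [[3.1,-30.4,0],0],
    [[3.2,-30.9,0],0],
    [[3.2,-30.9,0],0],
    [[3.2,-30.9,0],0]
  ]
}}

```text
time_s: 44.6
tcp_pos: [0.4849, 0.3176, 0.0961]
ee_rot: [[1.0, 0.001, 0.006], [0.001, -1.0, 0.0], [0.006, -0.0, -1.0]]
wrist_force: [-0.2, -0.2, -0.3]
gripper_width: 0.48
```

Run:
```python
from h import *
save("wrist","w7"); print(r.sense()["tcp_pos"])
print([(np.round(d["centre"],4),round(d["confidence"],2)) for d in r.place_of("wrist","round_dish")[:2]])
```

```text
[0.48489788 0.31746804 0.09622296]
[(array([0.4844, 0.3165, 0.0049]), 0.89), (array([0.4847, 0.3155, 0.0876]), 0.37)]
```

View pics/w7.png

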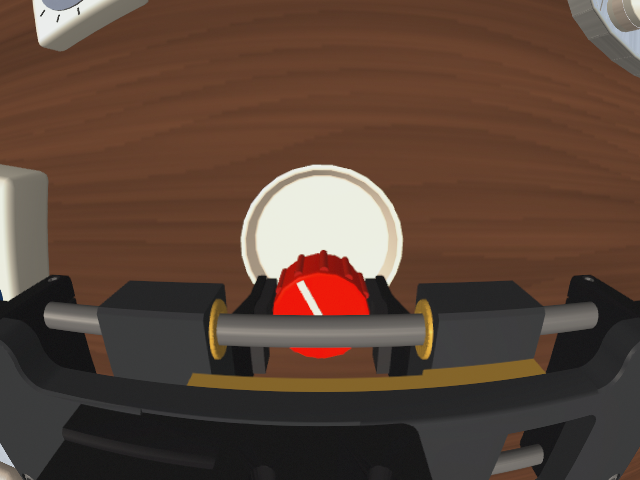

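The dish (322,238) is centred laterally under the held knob. I'll lower, open narrowly and lift.

>>> {"fn": "carry_out", "kwargs": {
  "steps": [
    [[0,0,0.5],0],
    [[0,0,1.7],0],
    [[0,0,3.4],0],
    [[0,0,5.1],0],
    [[0,0,6.6],0],
    [[0,0,7.6],0],
    [[0,0,8.1],0],
    [[0,0,8.35],0],
    [[0,0,8.5],0],
    [[0,0,8.5],0]
  ]
}}

```text
time_s: 45.7
tcp_pos: [0.4858, 0.3178, 0.0117]
ee_rot: [[1.0, 0.001, 0.007], [0.001, -1.0, 0.001], [0.007, -0.001, -1.0]]
wrist_force: [-0.2, 0.0, -0.3]
gripper_width: 0.472
```

>>> {"fn": "carry_out", "kwargs": {
  "steps": [
    [[0,0,0],0],
    [[0,0,0],0],
    [[0,0,0],0],
    [[0,0,0],0],
    [[0,0,0],0]
  ],
  "gripper": 0.15
}}

```text
time_s: 46.2
tcp_pos: [0.4858, 0.3178, 0.0118]
ee_rot: [[1.0, 0.001, 0.007], [0.0, -1.0, 0.002], [0.007, -0.001, -1.0]]
wrist_force: [0.4, 0.6, -0.4]
gripper_width: 0.573
```

>>> {"fn": "carry_out", "kwargs": {
  "steps": [
    [[0,0,-0.5],0],
    [[0,0,-1.7],0],
    [[0,0,-3.5],0],
    [[0,0,-5.6],0],
    [[0,0,-7.6],0],
    [[0,0,-9.6],0],
    [[0,0,-11.6],0],
    [[0,0,-13.4],0],
    [[0,0,-14.6],0],
    [[0,0,-15],0],
    [[0,0,-15],0]
  ]
}}

```text
time_s: 47.3
tcp_pos: [0.4847, 0.3177, 0.1624]
ee_rot: [[1.0, 0.0, 0.008], [0.0, -1.0, 0.002], [0.008, -0.002, -1.0]]
wrist_force: [-0.3, 0.6, -0.2]
gripper_width: 0.577
```

Run:
```python
from h import *
print(r.sense()["tcp_pos"])
for c in ("wrist","scene"):
    save(c,c+"8")
    for t in T[:5]+["tumbler","glasses_case"]: print(c,t,[(np.round(d["centre"],3),round(d["confidence"],2)) for d in r.place_of(c,t)[:1]])
a=cv2.imread("pics/wrist8.png"); b=cv2.imread("pics/scene8.png")
cv2.imwrite("pics/m8.png",np.hstack([a[120:480,160:460],b[130:490,80:480]]) if 0 else np.hstack([cv2.resize(a[130:430,170:470],(350,350)),b[130:480,80:480]]))
```

```text
[0.48470589 0.31765119 0.16235912]
wrist drops_green [(array([0.694, 0.057, 0.007]), 0.64)]
wrist drops_white [(array([ 0.698, -0.035,  0.008]), 0.73)]
wrist jar_blue []
wrist jar_yellow []
wrist timer_knob [(array([0.484, 0.32 , 0.008]), 0.76)]
wrist tumbler []
wrist glasses_case [(array([0.694, 0.058, 0.002]), 0.23)]
scene drops_green [(array([0.693, 0.057, 0.006]), 0.93)]
scene drops_white [(array([ 0.695, -0.036,  0.007]), 0.67)]
scene jar_blue [(array([ 0.489, -0.283,  0.009]), 0.92)]
scene jar_yellow [(array([ 0.484, -0.357,  0.001]), 0.63)]
scene timer_knob [(array([0.487, 0.321, 0.001]), 0.59)]
scene tumbler [(array([ 0.654, -0.262,  0.004]), 0.66)]
scene glasses_case [(array([ 0.653, -0.262,  0.   ]), 0.94)]
```

View pics/m8.png

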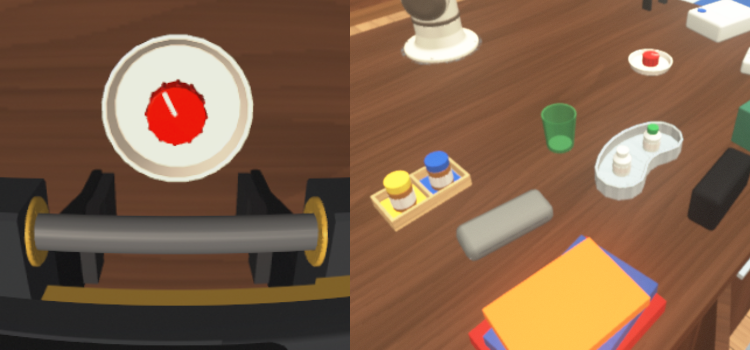

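The knob lies flat in the dish with its pointer up (176,112). The bottles, jars, tumbler and case are all as asked, and the gripper is clear.

```bash
python3 -c "
from station import r
print(r.finish_job())"
```

```text
the job is handed in; nothing more can be done
None
```

The cart is tidied and the job is handed in, at about 48 s of the 115 s allowed; no verdict came back. I worked in the order asked:
- **Bottles:** green, then white, both standing upright in the kidney dish.
- **Jars:** the blue-capped jar stands in the blue-lined bay and the yellow-capped one in the yellow-lined bay.
- **Knob:** it lies flat in the round dish with its pointer line up.

The last wrist and scene pictures show all five items in place, with the gripper open and about 15 cm clear of everything. The tumbler and glasses case look unmoved. Network positions agreed with my placing to within about 5 mm.

**Disagreement:** the last scene check reported the "tumbler" where the glasses case is. The picture plainly shows the tumbler in its original place. Measured wrist forces stayed around 1 N throughout.

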